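# Hook the trapped flinders bar segment out of the stowage block

### The job

A short chrome flinders bar segment has slid deep into the low slot of the oak stowage block, and a broken wedge stuck out of sight in there shuts off the way past it on one side, left or right. Take the hooked pick, feel for the open side, reach in past the segment and drag it out with the pick until all of it lies on the open apron in front of the slot, then stand the pick back upright on its cork mat. Do not touch the segment with the gripper, and leave the other things on the bench where they are.

Things in the scene. Friction and masses are not known exactly. Their poses are not given: they have to be found in the camera images.
- block: oak stowage block fixed to the bench. Origin on the bench surface under the middle of the slot's mouth; x into the slot (away from the robot), y left, z up. A 6 mm floor board runs from x = -90 mm (front of the open apron) to the back. Walls 14 mm thick, roof top at z = 40 mm, with a 12 mm wide sight slit along its middle, crossed by thin brass bars, through which the segment shows.
- slot_mouth (a point): middle of the slot's mouth (block x = 0, y = 0), 18 mm above the bench. The slot is 112 mm wide (y = -56 to 56), 24 mm high (z = 6 to 30) and 135 mm deep.
- slot_end (a point): middle of the slot's back wall, 18 mm above the bench. A fixed dark wooden wedge, 22 mm high, fills one side of the slot from its wall to 20 mm from the middle line, from 62 mm inside the mouth to nearly the back. It is on the +y or -y side at random, listed nowhere and hidden under the roof: feel for it with the pick. The other side is open right to the back wall.
- apron_front (a point): middle of the apron's front edge, on the floor board's top (6 mm above the bench), 90 mm before the mouth. The apron has a low fence along each side (8 mm high, inner faces at y = -56 and 56) and none at the front.
- segment: the trapped chrome flinders bar segment, a smooth cylinder 20 mm in diameter, 45 mm long, about 110 g, lying on the slot floor with its axis along the slot, its middle 50 to 72 mm inside the mouth, within 4 mm of the middle line. Origin at its middle (10 mm above what it lies on), x along its axis and into the slot. It can roll sideways.
- pick: hooked pick on its foot, about 120 g. Upright flat-sided wooden grip, 30 mm (x) by 16 mm (y), from 6 to 68 mm above the underside, on a steel foot 40 by 24 by 6 mm; a straight 6 mm steel shank, axis 3 mm above the underside, runs along +x to a crossbar head. Origin on the underside, below the middle of the grip. Grasp it across its 16 mm from above, about 45 mm above the underside.
- pick_head (a point): middle of the pick's crossbar head (a hook to each side), 165 mm along +x from the pick's origin, 3 mm above the underside. The crossbar is 6 mm thick and reaches 17 mm to each side (the pick's y). In the slot it cannot pass over the segment, only beside it.
- mat: flat cork mat fixed to the bench, 270 by 120 mm, 3 mm thick, on which the pick stands; origin under its centre, x along its length
- card: black ebonite compass card disc, 110 mm across, 5 mm thick with a 12 mm high hub, lying flat; bystander; origin under its centre
- post: copper lubber post, upright, 75 mm tall on a 48 mm round foot; bystander; origin under its foot
- vane: brass sight vane, an upright slotted frame 87 mm tall, 30 mm wide, on a 30 by 50 mm foot; bystander; origin under its foot
- bar_long: chrome flinders bar segment, 20 mm diameter, 130 mm long, lying in the wooden tray; bystander; origin at its middle, x along its axis
- bar_mid: chrome flinders bar segment, 20 mm diameter, 90 mm long, lying in the wooden tray; bystander; origin at its middle, x along its axis
- jar: amber glass jar, 52 mm diameter, 60 mm tall; bystander; origin under its centre
Not all that is in view belongs to the job. What is meant by the pick is not green, and is the smaller of those in its own colour.

How it is judged (in metres and radians):
On the way, in this order (a step that is already met when the one before it is completed fails the run):
1. the head of the pick is inside the slot, behind the segment's far end (x of pick_head in the frame of block between 0.03 and 0.14 m and y of pick_head in the frame of block between -0.056 and 0.056 m and z of pick_head in the frame of block below 0.03 m and x of pick_head in the frame of segment above 0.0245 m), for 0.1 s.
2. the whole segment is out of the slot, on the apron (x of segment in the frame of block between -0.085 and -0.0225 m and y of segment in the frame of block between -0.06 and 0.06 m and z of segment in the frame of block between 0.011 and 0.021 m), for 0.2 s.
At the end, for the whole second after the job is handed in: the segment lies at rest on the apron, wholly outside the slot (its middle 22.5 to 85 mm before the mouth), and the pick stands upright (within 0.1 rad) and still on the cork mat, grip and head both within the mat's outline (all of step 2 and linear speed of each of segment, pick below 0.01 m/s and x of pick in the frame of mat between -0.135 and 0.135 m and y of pick in the frame of mat between -0.06 and 0.06 m and x of pick_head in the frame of mat between -0.135 and 0.135 m and y of pick_head in the frame of mat between -0.06 and 0.06 m and angle between pick's own z axis and vertical below 0.1 rad and height (world z) of pick below 0.008 m); the robot touches nothing.
It fails at once if the gripper touches the segment (contact force between segment and the fingers above 0.5 N).
It fails at once if another thing on the bench (compass card, post, vane, bars in the tray, jar) is moved more than 20 mm (distance of any of card, post, vane, bar_long, bar_mid, jar from where it was at the start of the episode above 0.02 m).
It fails at once if the post, the vane or the jar is tipped over (angle between any of post, vane, jar's own z axis and vertical above 0.5 rad).
It also fails if it takes over 61 s, if anything falls off the work surface, if the arm or the gripper's body presses on something with over 40 N, if the wrist force passes 120 N, or if a joint passes its speed limit or range.

### The arm

A 6-joint arm with a two-finger parallel gripper is mounted at the origin on the work surface. World frame = base frame: x ahead of the robot, y to its left, z up, the work surface at z = 0. Lengths are in m, angles in degrees, forces in N, time in s.
With the tool pointing down it reaches from about 0.35 to 0.8 m from the base axis. Payload 7.3 kg.
Tool frame: the origin (TCP) lies midway between the tips of the shut fingers; the grasp point (between the pads) lies 19 mm behind it (env.pinch_z is the distance from the TCP to the grasp point, in m); z points along the fingers, y is the direction in which the jaws open and shut (so a half turn about z gives the same grasp; the last joint's range is limited). The gripper opens to 85 mm and grips with 20 to 120 N. Pads are 22 mm wide; open, the fingers measure 114 mm over their backs; the gripper's body (76 mm by 85 mm) begins 54 mm behind the grasp point. The pads swing forward as they close: fully open they stand 13 mm farther back than shut.
Start: joints at [-74.026, 19.595, 87.324, -0, 73.075, -8.365], TCP at [0.216, -0.478, 0.231] pointing down, gripper open.
Joint ranges: [-145.02, 145.02], [-44.19, 115.74], [2.07, 154.8], [-57.11, 237.11], [16.16, 152.29], [-177.93, 177.93]. Speed limits (degrees/s): [147.25, 147.25, 180, 180, 180, 180].

### API

Orientations are given as a 3x3 rotation matrix whose columns are the frame's x, y, z axes.
In Python, from station import env, optics gives the robot as it stands.
- The arm moves only by the shell command python3 -m handwheel 'ROWS' [FORCE]. ROWS is JSON, a list that holds one entry, the list of rows, each a list of 7 numbers: the shift along the world's x, y, z in m, then the turn, a rotation vector about the world's x, y, z in rad, then the closure, from 0 (fully open) to 1 (shut). A call has 1 to 12 rows; each row is the pose to reach, as a shift and turn from the pose commanded when the call began; what a row does not reach only later rows make up. A row lasts 1/8 s, in which the tool goes at most 62.5 mm and 10.7 degrees, less where a joint would pass 70% of its speed; a pose out of reach is approached as far as the arm can. A call with a gripper value outside its range is refused whole. The fingers move at their own pace and stop on an object; FORCE is the grip in N (left out, the last holds). Time passes only in rows, so rows that repeat a pose let the fingers close. It gives the time, the measured TCP pose, the force and the opening at its end, in the units of the state.
- env.observe(): the state, without advancing time (a new reading comes with each control period).
- optics.camera(name): name is "side" or "top"; returns (picture, depth): 480x640x3 uint8, red, green, blue; 480x640 float32, m along the optical axis (not along the pixel's ray), 0 where there is no reading.
- optics.get_calibration(name): a dict with "camera_matrix" (3x3 intrinsics, pixels), "world_to_cam" (4x4, takes a point from world to camera coordinates). Camera axes: x right, y up, looking along -z (the intrinsics and any distortion apply to the point x, -y, -z); pixel columns grow to the right and rows downward; lengths in m; the calibration is good to about 2 mm. A picture is of the moment at which its call begins. get_calibration takes no time and is no camera call.
- env.job_done(): hands the job in, once; it reports no verdict.
The state is a dict: "clock": time; "joint_positions": joint angles; "qd": joint speeds; "joint_torque": joint torques, N m; "tool_pos": TCP position; "tool_rot": TCP orientation; "ft_force": force on the tool from outside, world axes, zero at the start; "ft_torque": the same for the moment, N m; "gripper_width": finger opening in m.
Only numpy, scipy, OpenCV 4.12 (cv2) and the standard library are available. Lean on these libraries where they do the work, as an engineer would, in place of code of your own. Each camera call takes 0.05 s, during which the arm holds its last target.

## Working session

There is one attempt and no reset: what is moved stays moved. The work goes in short steps, Python scripts to look and compute and a shell command to move; the robot and the scene stay as the last step left them, time stands still between calls to the robot, and variables do not carry over. Pictures are saved under pics/ and viewed, and the job is handed in when it is done.

```bash
ls; mkdir -p pics; python3 - <<'E'
from station import env, optics
import cv2,numpy as np
for n in ("top","side"):
    p,d=optics.camera(n); cv2.imwrite(f"pics/{n}0.png",p[:,:,::-1]); np.savez(f"pics/{n}0.npz",p=p,d=d)
    print(n,optics.get_calibration(n))
print(env.observe(), env.pinch_z)
E
```

```text
pics
top {'camera_matrix': array([[481.3790341 ,   0.        , 327.79491767],
       [  0.        , 481.3790341 , 237.91861964],
       [  0.        ,   0.        ,   1.        ]]), 'world_to_cam': array([[-0.02435552, -0.99969727,  0.00349044, -0.07476651],
       [ 0.98677152, -0.02348054,  0.16040772, -0.52667765],
       [-0.1602772 ,  0.00735107,  0.98704467, -0.99135341],
       [ 0.        ,  0.        ,  0.        ,  1.        ]])}
side {'camera_matrix': array([[579.31330387,   0.        , 326.15737553],
       [  0.        , 579.31330387, 224.85433952],
       [  0.        ,   0.        ,   1.        ]]), 'world_to_cam': array([[-0.93769951, -0.34737991,  0.0068427 ,  0.44307146],
       [ 0.2243134 , -0.59022532,  0.77544669, -0.20322013],
       [-0.26533587,  0.7286709 ,  0.63137596, -1.24571396],
       [ 0.        ,  0.        ,  0.        ,  1.        ]])}
{'clock': 0.1, 'joint_positions': array([-7.40256785e+01,  1.96323093e+01,  8.73733965e+01,  1.37633638e-03,
        7.30773172e+01, -8.36385727e+00]), 'qd': array([ 0.00049299, -0.04699873, -0.20215019,  0.04590964,  0.08164304,
        0.0976994 ]), 'joint_torque': array([ 1.95987515e-03, -4.34449589e+01, -2.46489000e+01, -1.64891067e-04,
        4.65575606e-03,  9.78813745e-06]), 'tool_pos': array([ 0.21629518, -0.47795296,  0.23068672]), 'tool_rot': array([[ 9.11131796e-01,  4.12114921e-01, -3.76687213e-04],
       [ 4.12115027e-01, -9.11130752e-01,  1.39939607e-03],
       [ 2.33500696e-04, -1.43027271e-03, -9.99998950e-01]]), 'ft_force': array([-0.71502218, -0.20654203,  0.73718348]), 'ft_torque': array([-0.02888147, -0.04168273, -0.00816737]), 'gripper_width': 0.08547361230273313} 0.0187
```

View pics/top0.png

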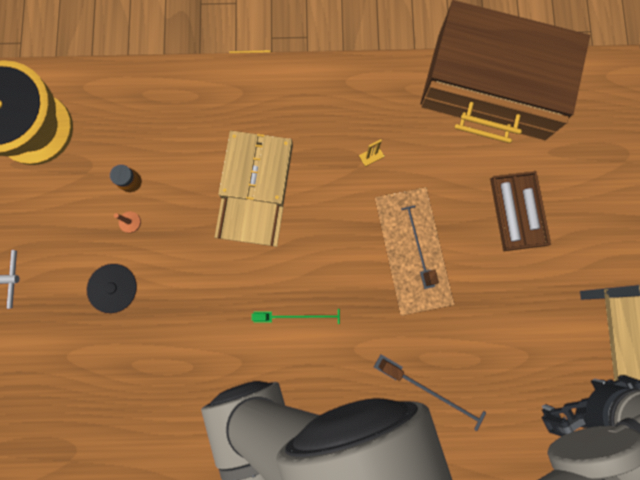

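View pics/side0.png

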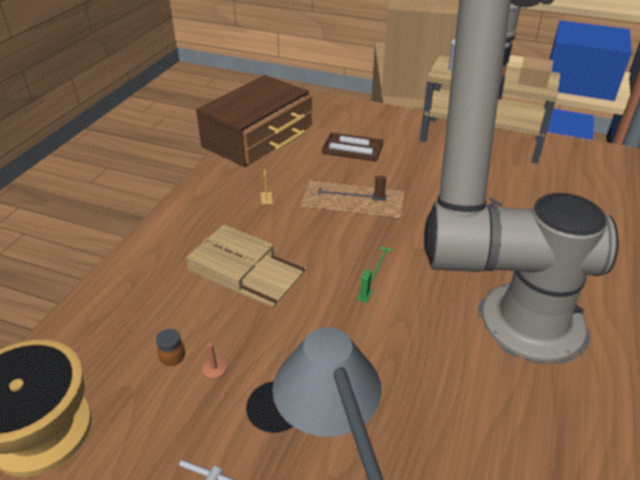

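The pick in question stands on the mat (grip about (428,279), head about (408,208)). The longer grey one at (390,370) and the green one are decoys. The block's roof spans about (230,132) to (290,203), with the segment visible in the slit near (253,172).

```bash
cat > h.py <<'E'
import numpy as np,cv2
from station import env,optics
def ray(n,u,v):
    c=optics.get_calibration(n);K=c["camera_matrix"];T=c["world_to_cam"]
    d=np.array([(u-K[0,2])/K[0,0],-(v-K[1,2])/K[1,1],-1.])
    R=T[:3,:3];return -R.T@T[:3,3],R.T@d
def onz(n,u,v,z):
    o,d=ray(n,u,v);return (o+d*(z-o[2])/d[2])
def proj(n,p):
    c=optics.get_calibration(n);K=c["camera_matrix"];q=c["world_to_cam"]@np.append(p,1)
    return np.array([K[0,2]+K[0,0]*q[0]/-q[2],K[1,2]+K[1,1]*-q[1]/-q[2]])
def crop(p,x0,y0,x1,y1,s,f):
    cv2.imwrite(f,cv2.resize(p[y0:y1,x0:x1,::-1],None,fx=s,fy=s,interpolation=cv2.INTER_CUBIC))
E
python3 - <<'E'
from h import *
p=np.load("pics/top0.npz")["p"]
crop(p,205,120,305,255,4.4,"pics/blk.png")
crop(p,365,180,465,320,4.2,"pics/mat.png")
p=np.load("pics/side0.npz")["p"]
crop(p,180,170,420,310,3.3,"pics/sb.png")
E
```

```text
(no output)
```

View pics/blk.png

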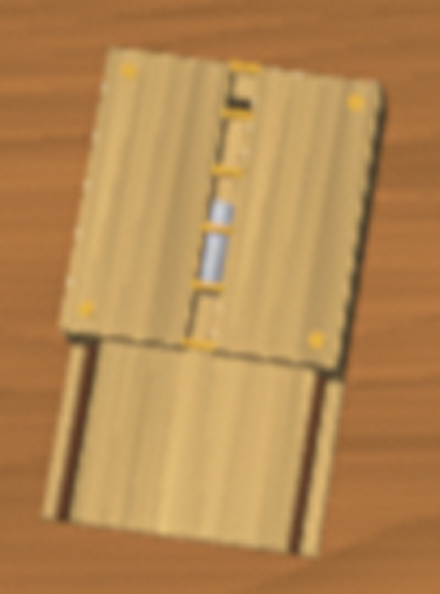

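View pics/mat.png

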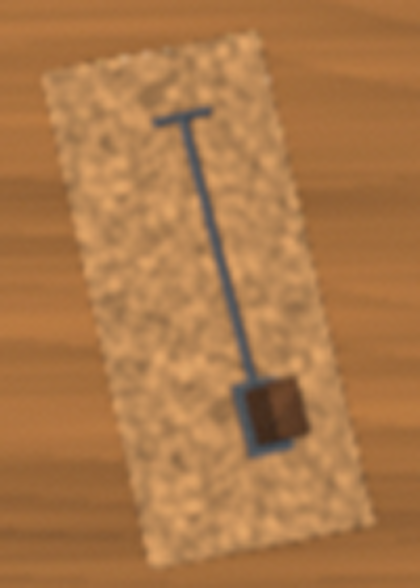

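View pics/sb.png

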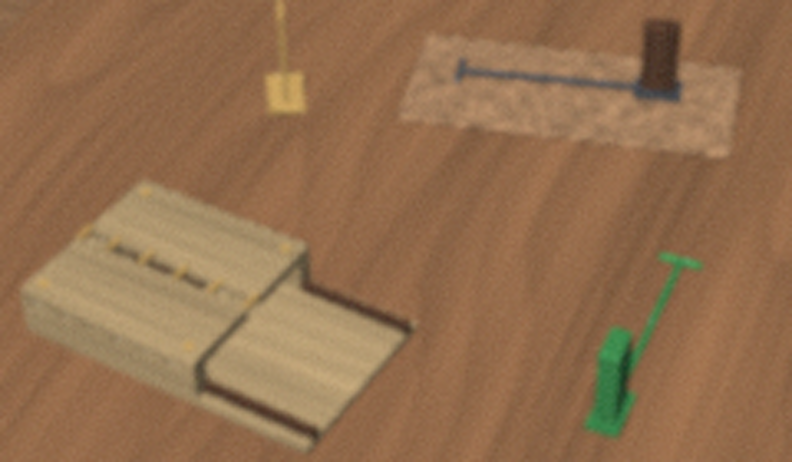

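```bash
python3 - <<'E'
from h import *
f=lambda c,s,o,z:np.array([onz("top",x/s+o[0],y/s+o[1],z)[:2] for x,y in c])
np.set_printoptions(precision=4,suppress=True)
r=f([(108,48),(382,82),(333,367),(63,332)],4.4,(205,120),.04)
a=f([(42,518),(318,556)],4.4,(205,120),.006)
print("roof",r,np.linalg.norm(r-np.roll(r,-1,0),axis=1)); print("apron",a,np.linalg.norm(a[1]-a[0]))
fr=(r[2]+r[3])/2;bk=(r[0]+r[1])/2;am=a.mean(0)
print("mouth",fr,"back",bk,"apronmid",am,np.linalg.norm(fr-am))
for v in (bk-fr,fr-am,bk-am): print(np.degrees(np.arctan2(v[1],v[0])))
v=r[3]-r[2]+r[0]-r[1];print("lat",np.degrees(np.arctan2(v[1],v[0]))-90)
m=f([(42,75),(258,32),(374,520),(150,566)],4.2,(365,180),.003)
print("mat",m,m.mean(0),np.linalg.norm(m-np.roll(m,-1,0),axis=1))
h=f([(154,122),(212,111)],4.2,(365,180),.008);print("head",h,h.mean(0))
s=f([(184,122),(250,378)],4.2,(365,180),.008);v=s[0]-s[1];print("shank",s,np.degrees(np.arctan2(v[1],v[0])))
v=m[0]+m[1]-m[2]-m[3];print("matang",np.degrees(np.arctan2(v[1],v[0])))
g=f([(246,388),(297,377),(309,432),(262,446)],4.2,(365,180),.071);print("grip top",g,g.mean(0))
sg=f([(214,200),(234,205),(222,283),(200,280)],4.4,(205,120),.024);print("seg",sg,sg.mean(0))
E
```

```text
roof [[ 0.7723  0.126 ]
 [ 0.7511 -0.0128]
 [ 0.6037  0.0133]
 [ 0.6247  0.147 ]] [0.1404 0.1496 0.1354 0.1492]
apron [[0.5371 0.164 ]
 [0.5144 0.0248]] 0.14107539974103883
mouth [0.6142 0.0802] back [0.7617 0.0566] apronmid [0.5257 0.0944] 0.08961139735313538
-9.07938940111024
-9.149819969851015
-9.105798752150838
lat -8.812007497377621
mat [[ 0.6204 -0.1967]
 [ 0.6416 -0.3145]
 [ 0.3788 -0.3599]
 [ 0.358  -0.2422]] [ 0.4997 -0.2784] [0.1197 0.2667 0.1195 0.2663]
head [[ 0.592  -0.255 ]
 [ 0.5973 -0.2863]] [ 0.5947 -0.2707]
shank [[ 0.5916 -0.271 ]
 [ 0.4539 -0.2986]] 11.29424835642163
matang 9.818116539714017
grip top [[ 0.4433 -0.2833]
 [ 0.4481 -0.3087]
 [ 0.421  -0.3129]
 [ 0.4147 -0.2895]] [ 0.4318 -0.2986]
seg [[0.6962 0.0746]
 [0.6933 0.0644]
 [0.6524 0.0705]
 [0.6543 0.0816]] [0.674  0.0728]
```

```bash
python3 - <<'E'
from h import *
p=np.load("pics/top0.npz")["p"].astype(int)
np.set_printoptions(precision=4,suppress=True)
# shank: bluish-grey pixels on mat; per-row weighted centre
L=[]
for v in range(212,268):
    c=int(409+(v-210)*(424.5-409)/(270-210)); s=np.arange(c-6,c+7)
    w=p[v,s,2]-p[v,s,0]; w=np.clip(w+40,0,None)
    if w.sum()>0: L.append(onz("top",(w*s).sum()/w.sum()+.0,v,.0075)[:2])
L=np.array(L,np.float32); l=cv2.fitLine(L,cv2.DIST_HUBER,0,.01,.01).ravel(); print("shank",l,np.degrees(np.arctan2(l[1],l[0])))
g=(p[:,:,1]>p[:,:,0]+40)&(p[:,:,1]>p[:,:,2]+30)
y,x=np.nonzero(g[290:340,240:350]);print("green px",x.min()+240,x.max()+240,y.min()+290,y.max()+290)
for u,v,z in((253,311,.07),(270,322,.07),(252,317,.07),(340,316,.005)):print(onz("top",u,v,z))
for n,u,v,z in(("vane",372,155,0.01),):print(n,onz("top",u,v,z))
E
```

```text
shank [ 0.9794  0.2022  0.5224 -0.2846] 11.66359
green px 252 339 309 323
[0.373  0.0689 0.07  ]
[0.35   0.0344 0.07  ]
[0.361  0.0709 0.07  ]
[ 0.3586 -0.11    0.005 ]
vane [ 0.7192 -0.1932  0.01  ]
```

```bash
python3 -m handwheel '[[[0.216,0.178,-0.09,0,0,-0.236,0],[0.216,0.178,-0.09,0,0,-0.236,0],[0.216,0.178,-0.09,0,0,-0.236,0],[0.216,0.178,-0.09,0,0,-0.236,0],[0.216,0.178,-0.09,0,0,-0.236,0],[0.216,0.178,-0.09,0,0,-0.236,0],[0.216,0.178,-0.09,0,0,-0.236,0],[0.216,0.178,-0.09,0,0,-0.236,0]]]' 40; python3 - <<'E'
from h import *
for n in("top","side"):
    p,d=optics.camera(n); cv2.imwrite(f"pics/{n}1.png",p[:,:,::-1])
    crop(p,*((360,180,480,330) if n=="top" else (290,120,430,240)),4,f"pics/{n}1c.png")
print(env.observe()["tool_rot"])
E
```

```text
clock: 1.1
tool_pos: [0.4317, -0.3014, 0.1417]
tool_rot: [[0.983, 0.186, 0.0], [0.186, -0.983, -0.001], [0.0, 0.001, -1.0]]
ft_force: [-0.4, 0.3, 0.3]
gripper_width: 0.0853
[[ 9.82578099e-01  1.85849687e-01  4.16081723e-04]
 [ 1.85849942e-01 -9.82577892e-01 -6.96614500e-04]
 [ 2.79367116e-04  7.61806915e-04 -9.99999671e-01]]
```

View pics/top1c.png

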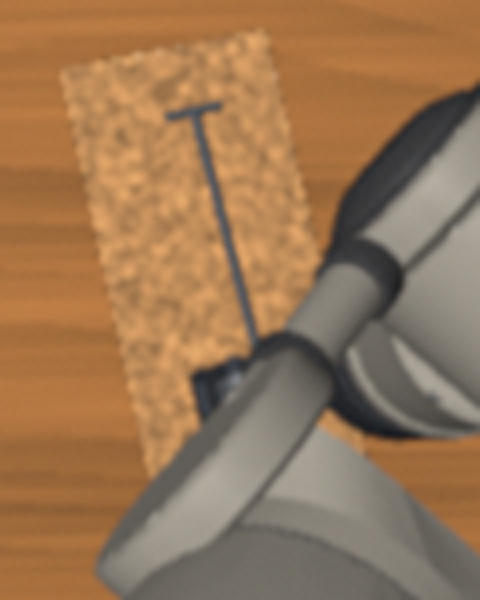

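View pics/side1c.png

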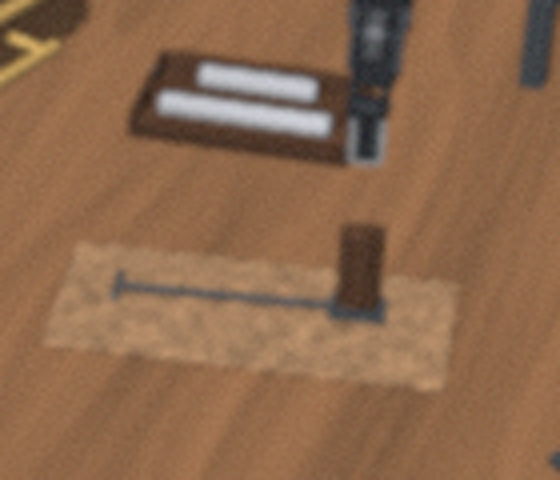

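The open gripper stands above the grip, in line with it in both views (side crop: fingers at (367,140), grip at (360,265)). Next I lower it and close.

```bash
python3 -m handwheel '[[[0,0,-0.06,0,0,0,0],[0,0,-0.09,0,0,0,0],[0,0,-0.113,0,0,0,0],[0,0,-0.113,0,0,0,0],[0,0,-0.113,0,0,0,1],[0,0,-0.113,0,0,0,1],[0,0,-0.113,0,0,0,1],[0,0,-0.113,0,0,0,1],[0,0,-0.113,0,0,0,1],[0,0,-0.113,0,0,0,1]]]' 60; python3 - <<'E'
from h import *
for n in("top","side"):
    p,d=optics.camera(n); np.savez(f"pics/{n}2.npz",p=p);cv2.imwrite(f"pics/{n}2.png",p[:,:,::-1])
    crop(p,*((360,180,480,330) if n=="top" else (290,120,430,240)),4,f"pics/{n}2c.png")
E
```

```text
clock: 2.45
tool_pos: [0.4327, -0.3006, 0.0289]
tool_rot: [[0.982, 0.188, 0.001], [0.188, -0.982, -0.001], [0.001, 0.001, -1.0]]
ft_force: [-1.1, 0.6, 5.2]
gripper_width: 0.0152
```

View pics/top2c.png

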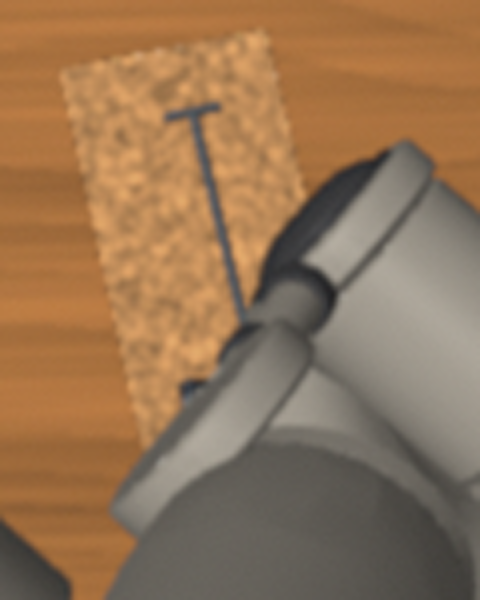

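View pics/side2c.png

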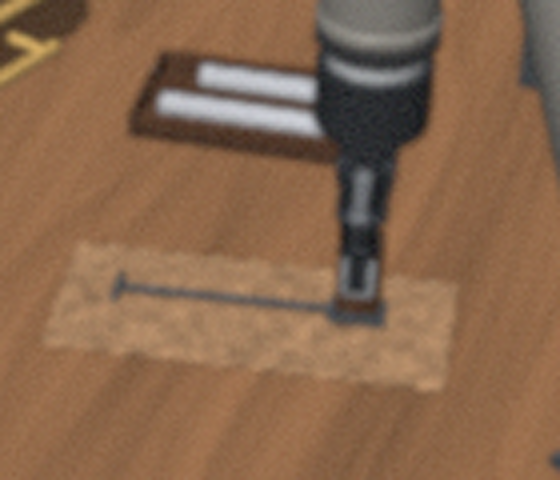

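```bash
python3 -m handwheel '[[[0,0,0.04,0,0,0,1],[0,0,0.09,0,0,0,1],[0,0,0.12,0,0,0,1],[-0.02,0.05,0.12,0,0,-0.1,1],[-0.021,0.10,0.12,0,0,-0.2,1],[-0.021,0.15,0.12,0,0,-0.3,1],[-0.021,0.20,0.12,0,0,-0.348,1],[-0.021,0.25,0.12,0,0,-0.348,1],[-0.021,0.30,0.12,0,0,-0.348,1],[-0.021,0.35,0.12,0,0,-0.348,1],[-0.021,0.38,0.12,0,0,-0.348,1],[-0.021,0.38,0.12,0,0,-0.348,1]]]'; python3 - <<'E'
from h import *
p,d=optics.camera("top"); crop(p,180,120,360,300,3.3,f"pics/top3c.png")
p,d=optics.camera("side"); crop(p,170,150,410,320,3.2,f"pics/side3c.png")
E
```

```text
clock: 4.05
tool_pos: [0.4107, 0.0813, 0.148]
tool_rot: [[0.988, -0.155, -0.001], [-0.155, -0.988, 0.0], [-0.001, 0.0, -1.0]]
ft_force: [0.1, 0.2, -1.0]
gripper_width: 0.0155
```

View pics/top3c.png

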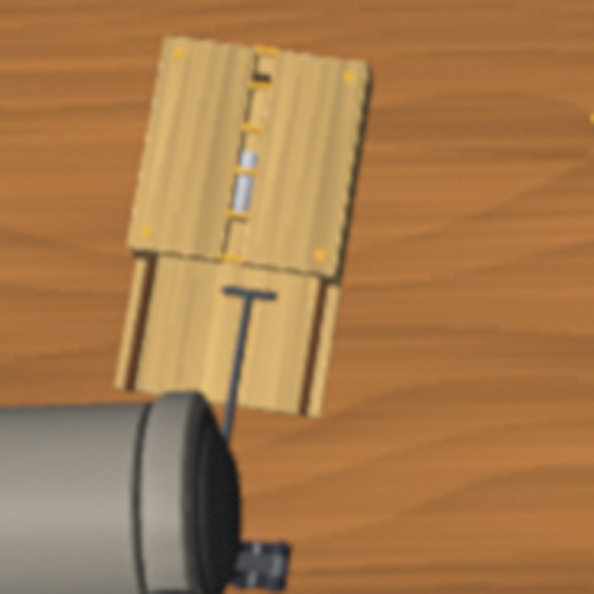

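View pics/side3c.png

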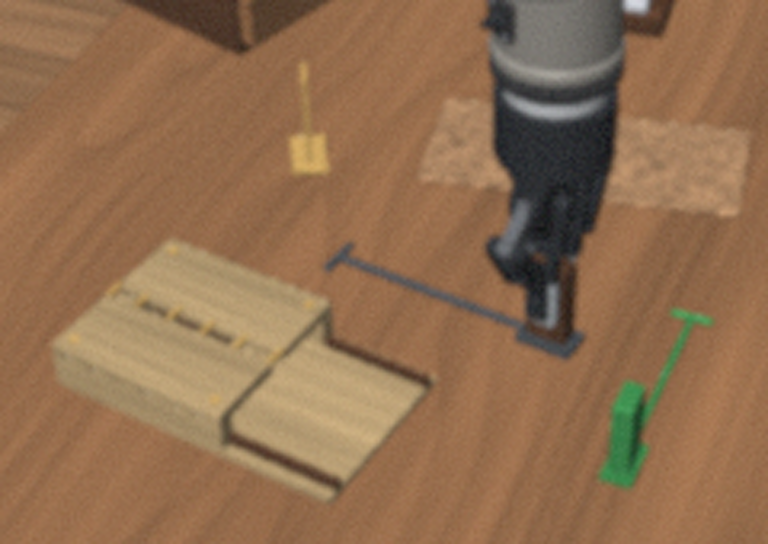

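The pick is held level and in line with the slot, with the head at (250,293) in the top crop, above the apron's right half. I lower it in front of the mouth on the -y side.

```bash
python3 -m handwheel '[[[0,-0.001,-0.05,0,0,-0.003,1],[0,-0.001,-0.09,0,0,-0.003,1],[0,-0.001,-0.106,0,0,-0.003,1],[0,-0.001,-0.112,0,0,-0.003,1],[0,-0.001,-0.112,0,0,-0.003,1],[0,-0.001,-0.112,0,0,-0.003,1]]]'; cat > st.py <<'E'
from h import *
O=np.array([.6146,.0803]);a=np.radians(-9.1);ex=np.array([np.cos(a),np.sin(a)]);ey=np.array([-ex[1],ex[0]])
def st():
    s=env.observe();t=s["tool_pos"];R=s["tool_rot"];g=t[:2]-O;h=t+.165*R[:,0];q=h[:2]-O;F=s["ft_force"][:2]
    print("clock %.2f head blk x %.4f y %.4f under z %.4f headz %.4f yaw %.2f F along %.1f lat %.1f z %.1f"%(s["clock"],q@ex,q@ey,t[2]-.0259,h[2]-.0259,np.degrees(np.arctan2(R[1,0],R[0,0])),F@ex,F@ey,s["ft_force"][2]))
if __name__=="__main__": st()
E
python3 st.py; python3 - <<'E'
from h import *
p,d=optics.camera("top"); crop(p,180,120,360,300,3.3,f"pics/top4c.png")
p,d=optics.camera("side"); crop(p,170,200,350,320,4.2,f"pics/side4c.png")
E
```

```text
clock: 4.9
tool_pos: [0.412, 0.0784, 0.037]
tool_rot: [[0.987, -0.162, 0.002], [-0.162, -0.987, -0.0], [0.002, -0.0, -1.0]]
ft_force: [-1.4, -0.4, -0.7]
gripper_width: 0.0154
clock 4.90 head blk x -0.0347 y -0.0346 under z 0.0111 headz 0.0114 yaw -9.32 F along -1.3 lat -0.6 z -0.7
```

View pics/top4c.png

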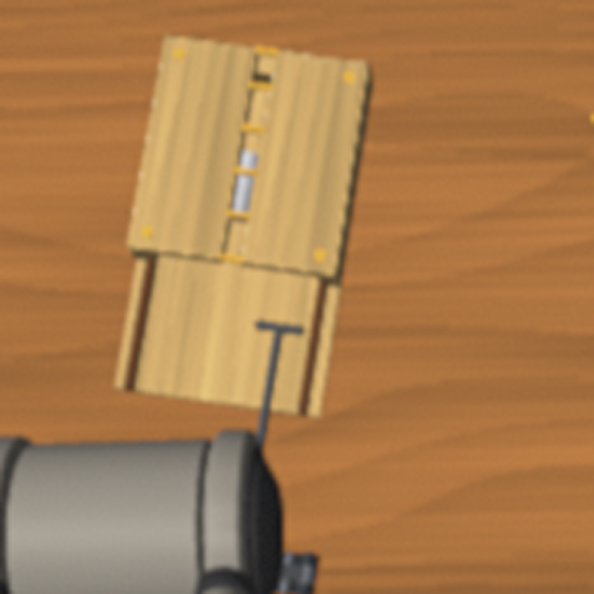

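View pics/side4c.png

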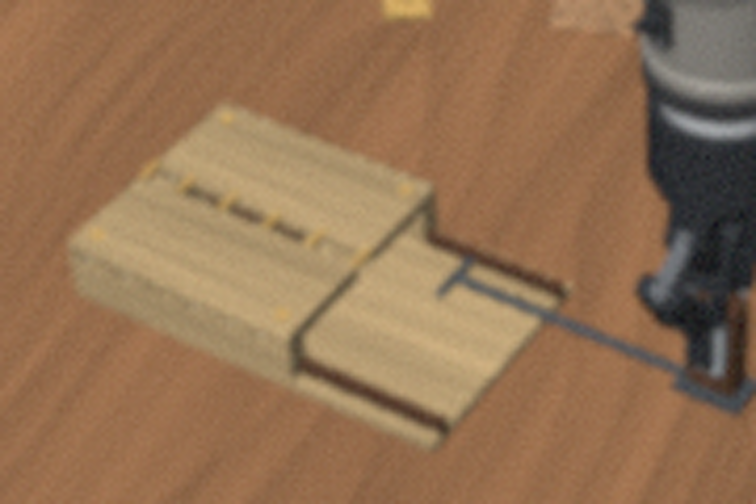

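The head is at (278,327) in the top crop, low over the apron, with its right tip about 7 mm off the right fence. It is going in slowly on the -y side.

```bash
python3 -m handwheel '[[[0.02,-0.0032,-0.001,0,0,0.003,1],[0.04,-0.0064,-0.001,0,0,0.003,1],[0.06,-0.0096,-0.001,0,0,0.003,1],[0.075,-0.012,-0.001,0,0,0.003,1],[0.083,-0.0133,-0.001,0,0,0.003,1],[0.083,-0.0133,-0.001,0,0,0.003,1]]]'; python3 st.py;  python3 -m handwheel '[[[0.003,-0.0005,0,0,0,0,1],[0.006,-0.001,0,0,0,0,1],[0.006,-0.001,0,0,0,0,1]]]'; python3 st.py
```

```text
clock: 5.75
tool_pos: [0.4946, 0.0653, 0.0355]
tool_rot: [[0.987, -0.159, 0.0], [-0.159, -0.987, -0.0], [0.0, 0.0, -1.0]]
ft_force: [0.1, -0.5, -2.3]
gripper_width: 0.0154
clock 5.75 head blk x 0.0488 y -0.0338 under z 0.0096 headz 0.0097 yaw -9.13 F along 0.2 lat -0.4 z -2.3
clock: 6.12
tool_pos: [0.5005, 0.0644, 0.0354]
tool_rot: [[0.987, -0.159, 0.0], [-0.159, -0.987, -0.0], [0.0, 0.0, -1.0]]
ft_force: [-0.4, -0.3, -1.6]
gripper_width: 0.0153
clock 6.12 head blk x 0.0549 y -0.0338 under z 0.0095 headz 0.0095 yaw -9.12 F along -0.3 lat -0.3 z -1.6
```

```bash
python3 -m handwheel '[[[0.003,-0.0005,0,0,0,0,1],[0.006,-0.001,0,0,0,0,1],[0.006,-0.001,0,0,0,0,1]]]'; python3 st.py;  python3 -m handwheel '[[[0.002,-0.0003,0,0,0,0,1],[0.004,-0.0006,0,0,0,0,1],[0.004,-0.0006,0,0,0,0,1]]]'; python3 st.py
```

```text
clock: 6.5
tool_pos: [0.5051, 0.0635, 0.0349]
tool_rot: [[0.987, -0.159, -0.003], [-0.159, -0.987, 0.0], [-0.003, 0.0, -1.0]]
ft_force: [-5.2, 0.6, 0.4]
gripper_width: 0.0151
clock 6.50 head blk x 0.0596 y -0.0340 under z 0.0090 headz 0.0085 yaw -9.12 F along -5.2 lat -0.2 z 0.4
clock: 6.88
tool_pos: [0.505, 0.0633, 0.0342]
tool_rot: [[0.987, -0.158, -0.012], [-0.158, -0.987, 0.001], [-0.012, 0.001, -1.0]]
ft_force: [-16.3, 2.0, 5.5]
gripper_width: 0.0152
clock 6.88 head blk x 0.0595 y -0.0341 under z 0.0083 headz 0.0064 yaw -9.11 F along -16.4 lat -0.6 z 5.5
```

Contact at head x ≈ 59.5 mm with 16 N along the slot, so the wedge is on the -y side. I back out and cross to +y.

```bash
python3 -m handwheel '[[[-0.02,0.0032,0.001,0,0,0,1],[-0.05,0.008,0.001,0,0,0,1],[-0.08,0.0128,0.001,0,0,0,1],[-0.1,0.016,0.001,0,0,0,1],[-0.096,0.04,0.001,0,0,0,1],[-0.092,0.065,0.001,0,0,0,1],[-0.089,0.084,0.001,0,0,0,1],[-0.089,0.084,0.001,0,0,0,1],[-0.089,0.084,0.001,0,0,0,1]]]'; python3 st.py; python3 - <<'E'
from h import *
p,d=optics.camera("top"); crop(p,190,120,310,260,4.2,f"pics/top5c.png")
p,d=optics.camera("side"); crop(p,170,200,350,320,4.2,f"pics/side5c.png")
E
```

```text
clock: 8.0
tool_pos: [0.4215, 0.1464, 0.0363]
tool_rot: [[0.987, -0.158, 0.0], [-0.158, -0.987, -0.0], [0.0, 0.0, -1.0]]
ft_force: [-0.1, 0.5, -1.7]
gripper_width: 0.0153
clock 8.00 head blk x -0.0361 y 0.0347 under z 0.0104 headz 0.0105 yaw -9.11 F along -0.2 lat 0.5 z -1.7
```

View pics/top5c.png

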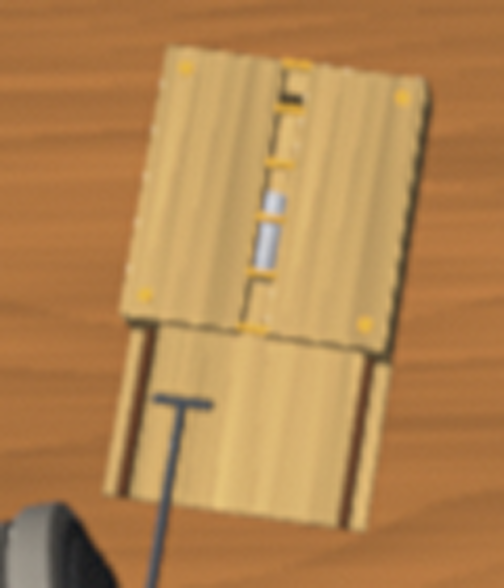

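View pics/side5c.png

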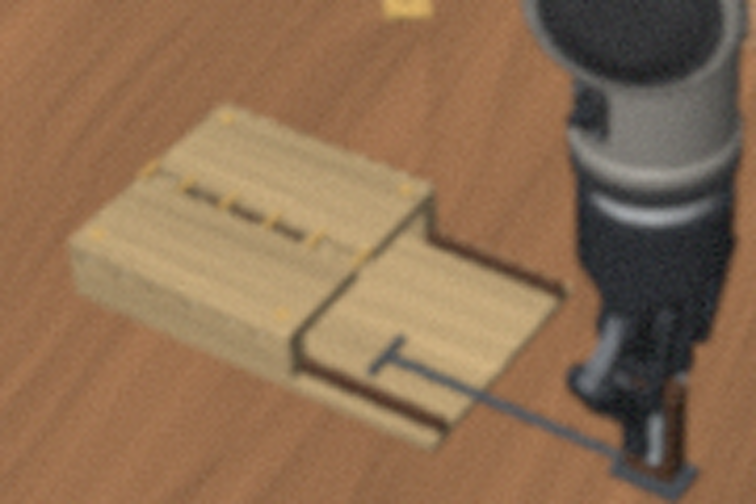

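```bash
python3 -c "
from st import *
q=onz('top',190+183/4.2,120+404/4.2,.0165)[:2]-O;print('head seen blk',q@ex,q@ey)"; python3 -m handwheel '[[[0.02,-0.0032,-0.001,0,0,0,1],[0.04,-0.0064,-0.001,0,0,0,1],[0.06,-0.0096,-0.001,0,0,0,1],[0.07,-0.0112,-0.001,0,0,0,1],[0.08,-0.0128,-0.001,0,0,0,1],[0.08,-0.0128,-0.001,0,0,0,1]]]'; python3 st.py;  python3 -m handwheel '[[[0.005,-0.0008,0,0,0,0,1],[0.01,-0.0016,0,0,0,0,1],[0.015,-0.0024,0,0,0,0,1],[0.02,-0.0032,0,0,0,0,1],[0.02,-0.0032,0,0,0,0,1]]]'; python3 st.py
```

```text
head seen blk -0.03774605420502819 0.03426123530170796
clock: 8.85
tool_pos: [0.5017, 0.1338, 0.0353]
tool_rot: [[0.987, -0.159, 0.0], [-0.159, -0.987, -0.0], [0.0, 0.0, -1.0]]
ft_force: [-0.0, 0.1, -2.1]
gripper_width: 0.0151
clock 8.85 head blk x 0.0450 y 0.0348 under z 0.0094 headz 0.0094 yaw -9.15 F along -0.0 lat 0.1 z -2.1
clock: 9.48
tool_pos: [0.5218, 0.1307, 0.0353]
tool_rot: [[0.987, -0.159, 0.0], [-0.159, -0.987, -0.0], [0.0, -0.0, -1.0]]
ft_force: [-0.0, 1.0, -1.6]
gripper_width: 0.0156
clock 9.47 head blk x 0.0654 y 0.0350 under z 0.0094 headz 0.0095 yaw -9.13 F along -0.2 lat 1.0 z -1.6
```

Past the 60 mm mark with no resistance, so +y is the open side. Continuing to 100 mm.

```bash
python3 -m handwheel '[[[0.008,-0.0013,0,0,0,0,1],[0.016,-0.0026,0,0,0,0,1],[0.024,-0.0038,0,0,0,0,1],[0.032,-0.0051,0,0,0,0,1],[0.036,-0.0058,0,0,0,0,1],[0.036,-0.0058,0,0,0,0,1]]]'; python3 st.py; python3 - <<'E'
from h import *
p,d=optics.camera("top"); crop(p,190,120,310,260,4.2,f"pics/top6c.png")
E
```

```text
clock: 10.22
tool_pos: [0.5576, 0.1249, 0.0352]
tool_rot: [[0.987, -0.159, -0.0], [-0.159, -0.987, -0.0], [-0.0, 0.0, -1.0]]
ft_force: [-0.0, -0.4, -0.4]
gripper_width: 0.0151
clock 10.22 head blk x 0.1017 y 0.0349 under z 0.0093 headz 0.0093 yaw -9.13 F along 0.0 lat -0.4 z -0.4
```

View pics/top6c.png

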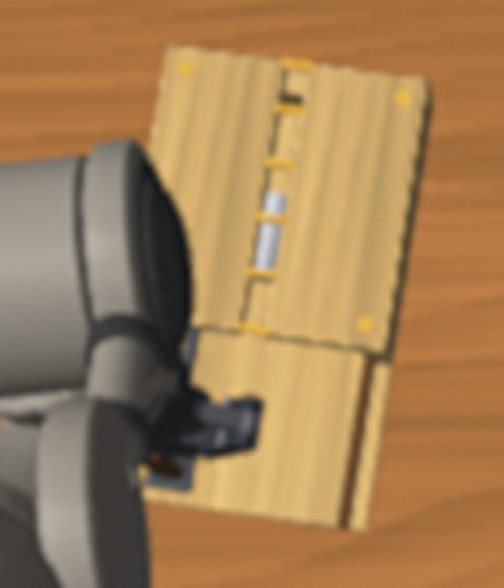

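```bash
python3 -m handwheel '[[[-0.0008,-0.005,0,0,0,0,1],[-0.0016,-0.01,0,0,0,0,1],[-0.0022,-0.014,0,0,0,0,1],[-0.0027,-0.017,0,0,0,0,1],[-0.0027,-0.017,0,0,0,0,1]]]'; python3 st.py; python3 - <<'E'
from h import *
p,d=optics.camera("top"); crop(p,190,120,310,260,4.2,f"pics/top7c.png")
E
```

```text
clock: 10.9
tool_pos: [0.5547, 0.1077, 0.0354]
tool_rot: [[0.987, -0.159, -0.0], [-0.159, -0.987, -0.0], [0.0, 0.0, -1.0]]
ft_force: [-0.2, -0.4, -0.9]
gripper_width: 0.0156
clock 10.90 head blk x 0.1015 y 0.0174 under z 0.0095 headz 0.0095 yaw -9.15 F along -0.1 lat -0.4 z -0.9
```

View pics/top7c.png

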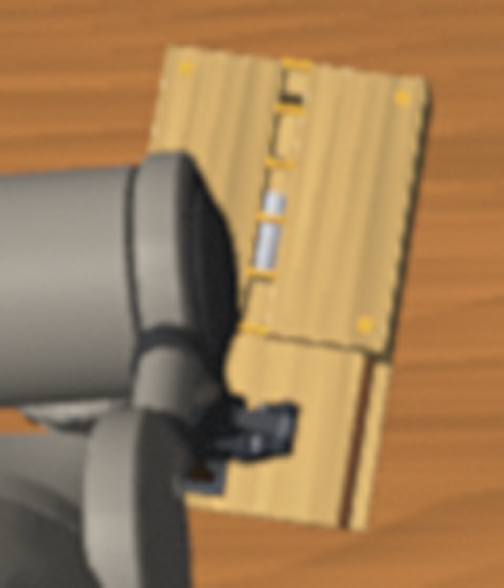

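```bash
python3 -m handwheel '[[[-0.0003,-0.0015,0,0,0,0,1],[-0.0005,-0.003,0,0,0,0,1],[-0.0005,-0.003,0,0,0,0,1],[-0.0005,-0.003,0,0,0,0,1]]]'; python3 st.py; python3 - <<'E'
from h import *
p,d=optics.camera("top"); crop(p,230,120,290,210,6.5,f"pics/top8c.png"); print(ray("top",0,0)[0])
E
```

```text
clock: 11.45
tool_pos: [0.5542, 0.105, 0.0353]
tool_rot: [[0.987, -0.159, -0.0], [-0.159, -0.987, -0.0], [-0.0, 0.0, -1.0]]
ft_force: [-0.5, 0.5, -0.7]
gripper_width: 0.0151
clock 11.45 head blk x 0.1015 y 0.0147 under z 0.0094 headz 0.0094 yaw -9.12 F along -0.6 lat 0.4 z -0.7
[ 0.35899818 -0.07982304  1.06325423]
```

View pics/top8c.png

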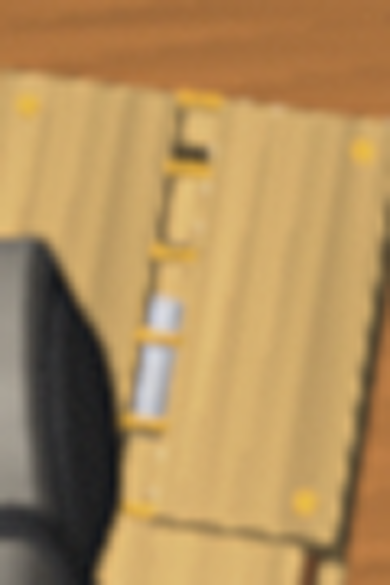

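```bash
python3 - <<'E'
from st import *
def P(x,y,z):
    w=O+x*ex+y*ey; u=proj("top",np.array([w[0],w[1],z])); return (u-[230,120])*6.5
for n,a in dict(tip=(.1015,-.0023,.0154),tipnear=(.0985,-.0023,.0154),slitL=(.1,.006,.04),slitR=(.1,-.006,.04),slitLb=(.1,.006,.032),segfar=(.082,.002,.026),segnear=(.037,.002,.026), segL=(.0595,.012,.016),segfarC=(.082,.0,.016),back=(.135,0,.006)).items(): print(n,P(*a).round(0))
for y,x in ((296,164),(418,150)):
  q=onz("top",230+x/6.5,120+y/6.5,.026)[:2]-O; print(q@ex,q@ey)
E
```

```text
tip [193. 252.]
tipnear [192. 260.]
slitL [159. 229.]
slitR [194. 234.]
slitLb [162. 237.]
segfar [168. 294.]
segnear [147. 420.]
segL [133. 361.]
segfarC [178. 304.]
back [206. 169.]
0.08114507559425074 0.0032770415092507263
0.0377196030012453 0.0011729580157084627
```

Computed with the calibration, the hook tip lies under the brass bar at crop row 252, just behind the segment's end (row 296), which explains why it isn't visible. I start the drag.

```bash
python3 -m handwheel '[[[-0.0049,0.0008,0,0,0,0,1],[-0.0099,0.0016,0,0,0,0,1],[-0.0148,0.0024,0,0,0,0,1],[-0.0197,0.0032,0,0,0,0,1],[-0.0247,0.004,0,0,0,0,1],[-0.0296,0.0047,0,0,0,0,1],[-0.0346,0.0055,0,0,0,0,1],[-0.0346,0.0055,0,0,0,0,1]]]'; python3 st.py; python3 - <<'E'
from h import *
p,d=optics.camera("top"); crop(p,210,120,300,250,4.5,f"pics/top9c.png")
E
```

```text
clock: 12.5
tool_pos: [0.5191, 0.1105, 0.0353]
tool_rot: [[0.987, -0.158, -0.0], [-0.158, -0.987, -0.0], [-0.0, 0.0, -1.0]]
ft_force: [-0.3, -0.2, -1.2]
gripper_width: 0.0151
clock 12.50 head blk x 0.0660 y 0.0147 under z 0.0094 headz 0.0094 yaw -9.11 F along -0.3 lat -0.2 z -1.2
```

View pics/top9c.png

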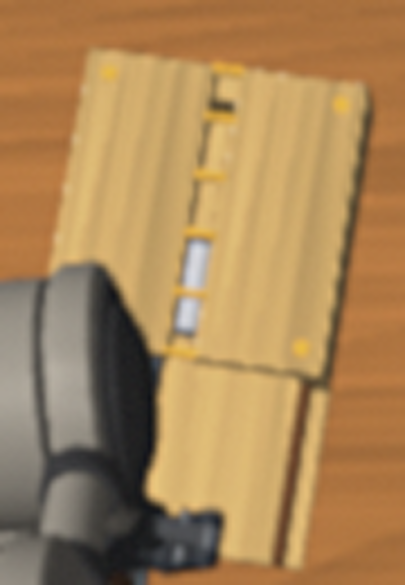

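The segment (now crop rows 238–332) follows the hook. Continuing.

```bash
python3 -m handwheel '[[[-0.0059,0.0009,0,0,0,0,1],[-0.0118,0.0019,0,0,0,0,1],[-0.0178,0.0028,0,0,0,0,1],[-0.0237,0.0038,0,0,0,0,1],[-0.0296,0.0047,0,0,0,0,1],[-0.0355,0.0057,0,0,0,0,1],[-0.0415,0.0066,0,0,0,0,1],[-0.0474,0.0076,0,0,0,0,1],[-0.0533,0.0085,0,0,0,0,1],[-0.0592,0.0095,0,0,0,0,1],[-0.0592,0.0095,0,0,0,0,1]]]'; python3 st.py; python3 - <<'E'
from h import *
p,d=optics.camera("top"); crop(p,210,120,300,250,4.5,f"pics/top10c.png")
p,d=optics.camera("side"); crop(p,170,200,350,320,4.2,f"pics/side10c.png")
E
```

```text
clock: 13.92
tool_pos: [0.4596, 0.1201, 0.0352]
tool_rot: [[0.987, -0.158, -0.001], [-0.158, -0.987, -0.0], [-0.001, 0.0, -1.0]]
ft_force: [-0.2, 0.5, -1.5]
gripper_width: 0.015
clock 13.93 head blk x 0.0056 y 0.0147 under z 0.0093 headz 0.0091 yaw -9.11 F along -0.3 lat 0.5 z -1.5
```

View pics/top10c.png

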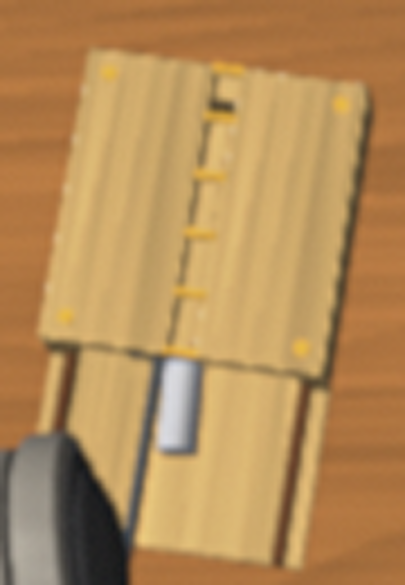

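View pics/side10c.png

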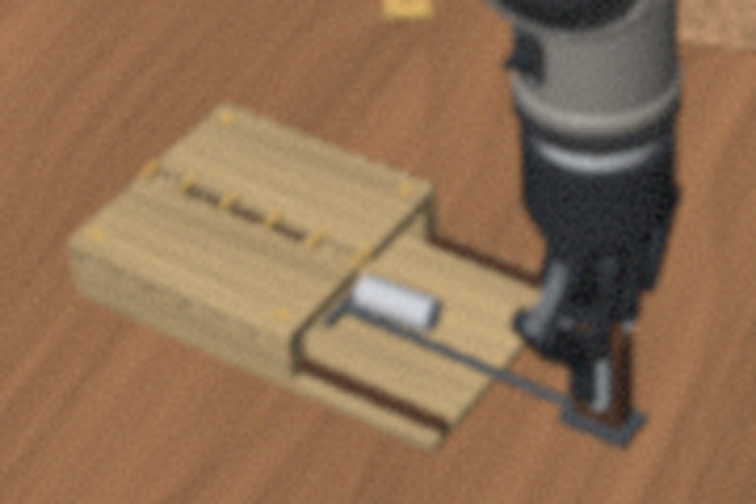

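The segment is nearly out, lying beside the shank with its far end level with the mouth. About 24 mm more, slowing at the end.

```bash
python3 -m handwheel '[[[-0.0049,0.0008,0,0,0,0,1],[-0.0099,0.0016,0,0,0,0,1],[-0.0148,0.0024,0,0,0,0,1],[-0.0188,0.003,0,0,0,0,1],[-0.0217,0.0035,0,0,0,0,1],[-0.0232,0.0037,0,0,0,0,1],[-0.0237,0.0038,0,0,0,0,1],[-0.0237,0.0038,0,0,0,0,1],[-0.0237,0.0038,0,0,0,0,1]]]'; python3 st.py; python3 - <<'E'
from h import *
p,d=optics.camera("top"); crop(p,210,120,300,250,4.5,f"pics/top11c.png")
p,d=optics.camera("side"); crop(p,170,200,350,320,4.2,f"pics/side11c.png")
E
```

```text
clock: 15.15
tool_pos: [0.4367, 0.1237, 0.0353]
tool_rot: [[0.987, -0.159, -0.0], [-0.159, -0.987, -0.0], [-0.0, 0.0, -1.0]]
ft_force: [0.4, 0.5, -1.1]
gripper_width: 0.0154
clock 15.15 head blk x -0.0175 y 0.0147 under z 0.0094 headz 0.0094 yaw -9.13 F along 0.3 lat 0.6 z -1.1
```

View pics/top11c.png

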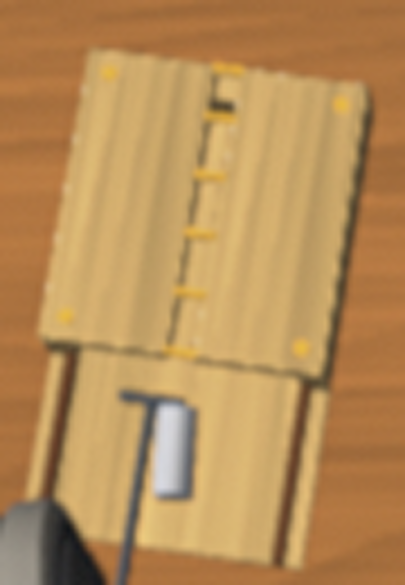

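View pics/side11c.png

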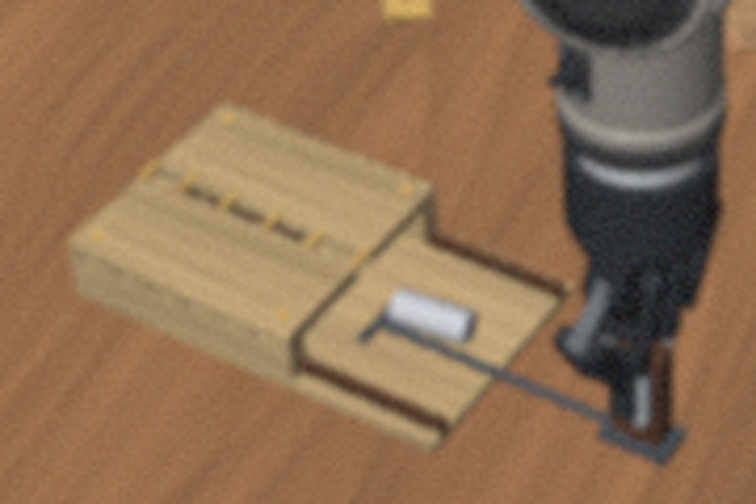

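The whole segment lies on the apron (top crop (173,450)), clear of the mouth. I unhook by moving forward 4 mm, then sideways to +y, then up.

```bash
python3 -m handwheel '[[[0.004,-0.0006,0,0,0,0,1],[0.004,-0.0006,0,0,0,0,1],[0.0048,0.0045,0,0,0,0,1],[0.0056,0.0095,0,0,0,0,1],[0.0067,0.0162,0,0,0,0,1],[0.0067,0.0162,0,0,0,0,1],[0.0067,0.0162,0.02,0,0,0,1],[0.0067,0.0162,0.06,0,0,0,1],[0.0067,0.0162,0.1,0,0,0,1],[0.0067,0.0162,0.115,0,0,0,1],[0.0067,0.0162,0.115,0,0,0,1]]]'; python3 st.py; python3 - <<'E'
from st import *
p,d=optics.camera("top"); crop(p,200,120,310,260,4.2,f"pics/top12c.png")
E
```

```text
clock: 16.62
tool_pos: [0.444, 0.14, 0.1513]
tool_rot: [[0.987, -0.158, 0.003], [-0.158, -0.987, 0.0], [0.003, -0.001, -1.0]]
ft_force: [-0.1, 0.4, -0.7]
gripper_width: 0.0154
clock 16.62 head blk x -0.0129 y 0.0320 under z 0.1254 headz 0.1258 yaw -9.11 F along -0.2 lat 0.3 z -0.7
```

View pics/top12c.png

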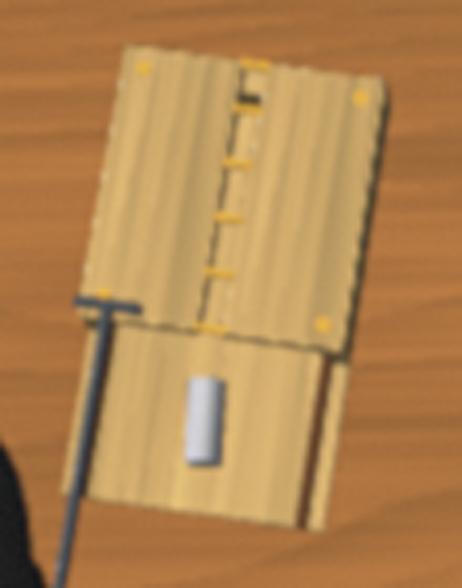

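The segment lies alone on the apron, centred at (205,420). Taking the pick back to its mat.

```bash
python3 -m handwheel '[[[-0.003,-0.05,0,0,0,0.05,1],[-0.005,-0.1,0,0,0,0.12,1],[-0.007,-0.15,0,0,0,0.2,1],[-0.009,-0.2,0,0,0,0.28,1],[-0.011,-0.25,0,0,0,0.3485,1],[-0.011,-0.3,0,0,0,0.3485,1],[-0.011,-0.35,0,0,0,0.3485,1],[-0.011,-0.4,0,0,0,0.3485,1],[-0.011,-0.44,0,0,0,0.3485,1],[-0.011,-0.44,0,0,0,0.3485,1],[-0.011,-0.44,0,0,0,0.3485,1]]]'; python3 -m handwheel '[[[0,0,-0.04,0,0,0,1],[0,0,-0.08,0,0,0,1],[0,0,-0.1,0,0,0,1],[0,0,-0.113,0,0,0,1],[0,0,-0.113,0,0,0,1],[0,0,-0.113,0,0,0,1]]]'; python3 st.py; python3 - <<'E'
from h import *
p,d=optics.camera("top"); crop(p,360,180,480,330,4,f"pics/top13c.png")
p,d=optics.camera("side"); crop(p,290,120,430,240,4.5,f"pics/side13c.png")
E
```

```text
clock: 18.05
tool_pos: [0.4317, -0.2991, 0.149]
tool_rot: [[0.982, 0.188, -0.002], [0.188, -0.982, 0.002], [-0.002, -0.003, -1.0]]
ft_force: [-0.6, -0.1, -1.3]
gripper_width: 0.0152
clock: 18.8
tool_pos: [0.433, -0.3002, 0.0382]
tool_rot: [[0.982, 0.189, 0.001], [0.189, -0.982, -0.001], [0.001, 0.001, -1.0]]
ft_force: [-0.7, -0.1, -1.0]
gripper_width: 0.0153
clock 18.80 head blk x 0.0359 y -0.3480 under z 0.0123 headz 0.0124 yaw 10.87 F along -0.6 lat -0.2 z -1.0
```

View pics/top13c.png

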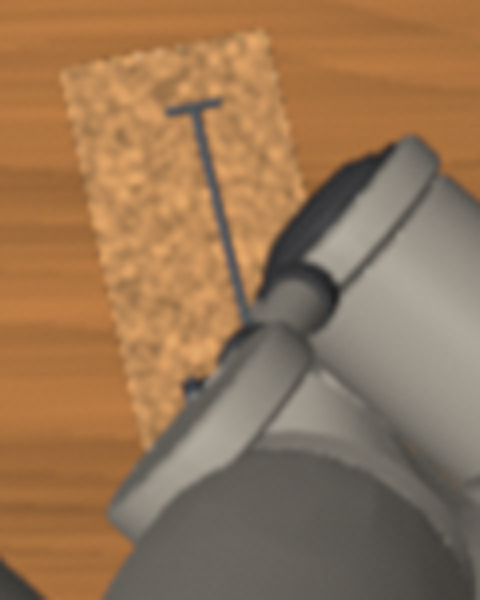

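View pics/side13c.png

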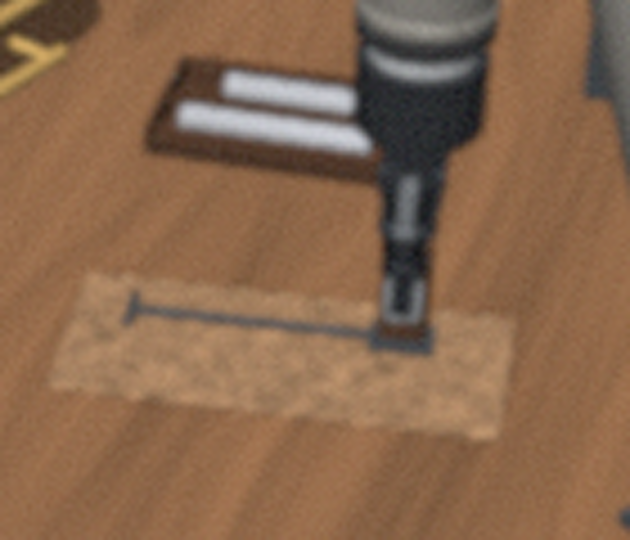

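The pick hovers about 9 mm above its old place, with grip and head both over the mat. Setting it down.

```bash
python3 -m handwheel '[[[0,0,-0.004,0,0,0,1],[0,0,-0.007,0,0,0,1],[0,0,-0.009,0,0,0,1],[0,0,-0.0095,0,0,0,1],[0,0,-0.0095,0,0,0,1],[0,0,-0.0095,0,0,0,1]]]'; python3 st.py
```

```text
clock: 19.65
tool_pos: [0.4324, -0.3, 0.0288]
tool_rot: [[0.982, 0.188, 0.0], [0.188, -0.982, -0.0], [0.0, 0.0, -1.0]]
ft_force: [-2.7, 2.8, 9.4]
gripper_width: 0.0147
clock 19.65 head blk x 0.0354 y -0.3481 under z 0.0029 headz 0.0030 yaw 10.85 F along -3.1 lat 2.3 z 9.4
```

```bash
python3 -m handwheel '[[[0,0,0.0005,0,0,0,0.8],[0,0,0.0005,0,0,0,0.5],[0,0,0.0005,0,0,0,0],[0,0,0.0005,0,0,0,0],[0,0,0.0005,0,0,0,0],[0,0,0.0005,0,0,0,0],[0,0,0.03,0,0,0,0],[0,0,0.08,0,0,0,0],[0,0,0.13,0,0,0,0],[0,0,0.17,0,0,0,0],[0,0,0.17,0,0,0,0]]]';python3 -m handwheel '[[[-0.05,-0.03,0.03,0,0,0,0],[-0.1,-0.06,0.05,0,0,0,0],[-0.15,-0.12,0.05,0,0,0,0],[-0.19,-0.17,0.05,0,0,0,0],[-0.19,-0.17,0.05,0,0,0,0],[-0.19,-0.17,0.05,0,0,0,0]]]'; python3 - <<'E'
from h import *
p,d=optics.camera("top"); cv2.imwrite("pics/top14.png",p[:,:,::-1]);crop(p,360,180,480,330,4,f"pics/top14c.png");crop(p,200,120,310,260,4,f"pics/top14b.png")
p,d=optics.camera("side"); cv2.imwrite("pics/side14.png",p[:,:,::-1])
E
```

```text
clock: 21.02
tool_pos: [0.4337, -0.3012, 0.2012]
tool_rot: [[0.982, 0.188, 0.005], [0.188, -0.982, -0.005], [0.004, 0.006, -1.0]]
ft_force: [-0.8, -0.4, 0.1]
gripper_width: 0.0852
clock: 21.78
tool_pos: [0.2417, -0.4701, 0.2465]
tool_rot: [[0.983, 0.186, -0.0], [0.186, -0.983, 0.002], [-0.0, -0.002, -1.0]]
ft_force: [0.7, 0.1, -0.6]
gripper_width: 0.0852
```

View pics/top14.png

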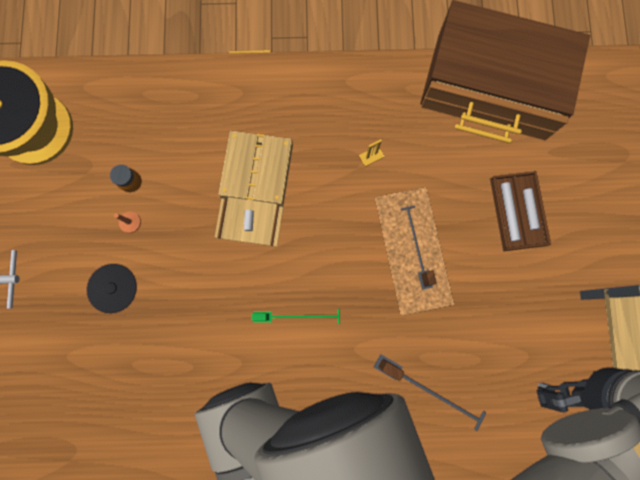

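View pics/top14c.png

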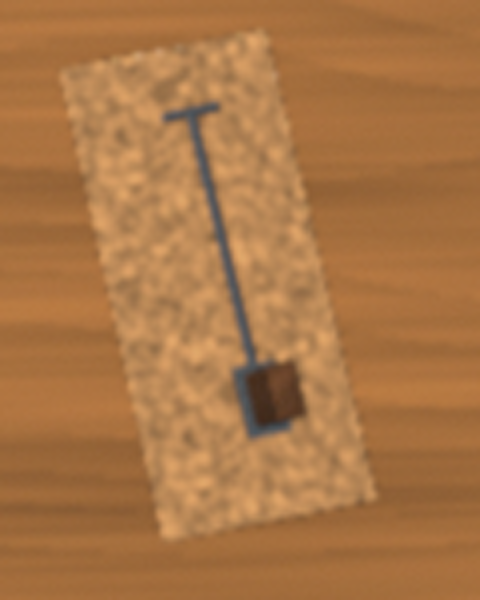

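View pics/top14b.png

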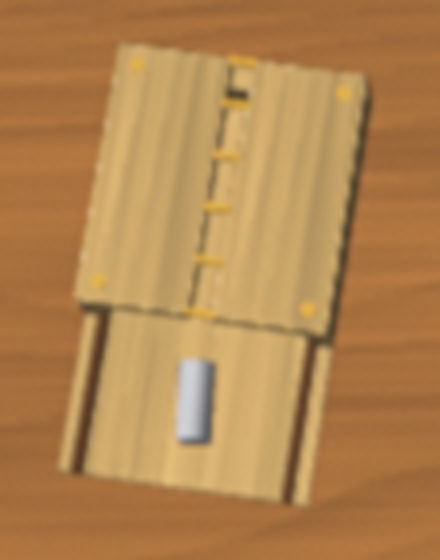

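View pics/side14.png

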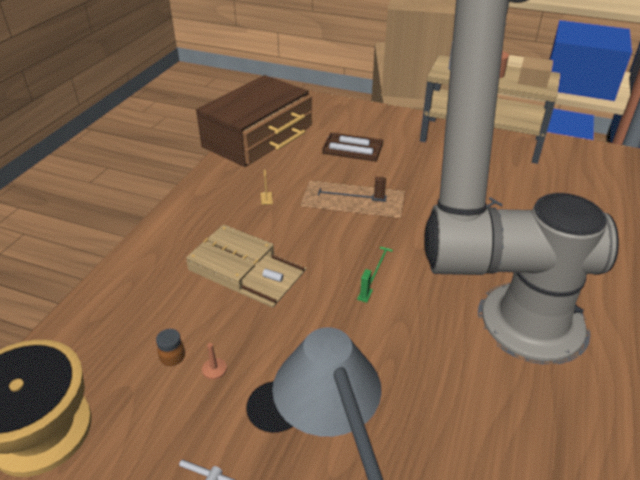

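The final pictures show the segment resting on the apron (top (249,220)), the pick upright on the mat, the bystanders unmoved and the gripper clear. I measure the segment once more, then hand in.

```bash
python3 - <<'E'
from st import *
for t in range(2):
    p,_=optics.camera("top");p=p.astype(int)
    m=np.zeros(p.shape[:2],bool);s=p[195:245,215:290];m[195:245,215:290]=(s[...,2]>s[...,0]-15)&(s.sum(2)>330)
    v,u=np.nonzero(m);q=onz("top",u.mean(),v.mean(),.022)[:2]-O;print(len(u),"seg blk",q@ex,q@ey)
print(env.observe()["clock"]);print(env.job_done())
E
```

```text
128 seg blk -0.04211285477376386 0.0005155660917056944
128 seg blk -0.04211285477376386 0.0005155660917056944
21.975
the job is handed in; nothing more can be done
None
```

I dragged the segment out onto the apron and stood the pick back upright on its cork mat. I handed the job in at about 22 s of the 61 s allowed, and no verdict was reported.

- **Feeling for the wedge:** On the -y side the pick stopped at 59.5 mm with 16 N against it, so the wedge is there. The +y side was open past 100 mm with almost no force.
- **Dragging out:** I reached past the segment on +y, hooked its far end and drew it out. I then unhooked the pick to the side and carried it back to its old place.
- **Segment, last check:** It lies at block x ≈ -42 mm, y ≈ 0.5 mm, and was in the same place in two successive pictures. The allowed range is -85 to -22.5 mm.
- **Pick, last check:** It stands upright at its original spot, grip and head both inside the mat's outline.
- **Everything else:** The bystanders look unmoved in the before and after pictures, judged by eye only. The gripper is open and well clear, and it was never near the segment.

No check failed. The one small disagreement was in the pick's starting heading, which my estimates put at between 9.6° and 11.7°. The jaws settled it at 10.8° when they closed.

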